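# Hang the wide scraper on the hook and tug-test it

## Robot

A 6-joint arm with a two-finger parallel gripper is mounted at the origin on a cart in front of the work surface, level with it; the furniture and walls round the work are solid. World frame = base frame: x ahead of the robot, y to its left, z up, the work surface at z = 0. Lengths are in m, angles in rad, forces in N, time in s.
With the tool pointing down it reaches from about 0.275 to 0.85 m from the base axis. Payload 5.2 kg.
Tool frame: the origin (TCP) lies between the finger pads; the fingertips stand 8 mm ahead of it and the grasp point (between the pads) lies 11 mm behind it; z points along the fingers, y is the direction in which the jaws open and shut (so a half turn about z gives the same grasp; the last joint's range is limited). The gripper opens to 85 mm and grips with 20 to 120 N. Pads are 22 mm wide; open, the fingers measure 114 mm over their backs; the gripper's body (76 mm by 85 mm) begins 54 mm behind the grasp point. The pads swing forward as they close: fully open they stand 13 mm farther back than shut.
Start: joints at [1.046, 0.259, 1.535, -0, 1.348, -0.203], TCP at [0.174, 0.522, 0.239] pointing down, gripper open.
Joint ranges: [-3.14, 3.14], [-0.91, 2.08], [0.19, 2.58], [-1.22, 4.36], [0.22, 2.71], [-3.12, 3.12]. Speed limits (rad/s): [2.57, 2.57, 3.14, 3.14, 3.14, 3.14].

## Interface

Orientations are given as a unit quaternion [w, x, y, z].
In Python, from station import * gives the robot as it stands.
- The arm moves only by the tool step_arm, never from a script. Its argument "increments" is a list of rows, each a list of 3 entries, a list of its own where there are three numbers: the finger opening in cm, from 0 to 8.54, then the shift along the tool's x, y, z in cm, then the turn about the tool's z in rad. A call has 1 to 8 rows; each row is the pose to reach, as a shift and turn from the pose commanded when the call began, along the tool's axes at that moment; what a row does not reach only later rows make up. A row lasts 1/10 s, in which the tool goes at most 50 mm and 8.59 degrees, less where a joint would pass 70% of its speed; a pose out of reach is approached as far as the arm can. A call with a gripper value outside its range is refused whole. The fingers move at their own pace and stop on an object; "newtons" is the grip in N (left out, the last holds). Time passes only in rows, so rows that repeat a pose let the fingers close. It gives the time, the measured TCP pose, the force and the opening at its end, in the units of the state.
- get_state(): the state, without advancing time (a new reading comes with each control period).
- capture(name): name is "scene" or "top" or "wrist"; returns the picture (384x512x3 uint8, red, green, blue); there is no depth.
- get_calibration(name): a dict with "K" (3x3 intrinsics, pixels), "extrinsics" (4x4, takes a point from camera to world coordinates); the wrist camera has in their place "mount" (4x4, takes a point from camera to tool coordinates, whose origin is the TCP and whose axes are the flange's). Camera axes: x right, y down, z forward; pixel columns grow to the right and rows downward; lengths in m; the calibration is good to about 2 mm. The wrist camera is an equidistant fisheye: a pixel r from the principal point sees the ray r / f radians off the axis. A picture is of the moment at which its call begins: read the wrist's pose just before it. get_calibration takes no time and is no camera call.
- close_job(): hands the job in, once; it reports no verdict.
The state is a dict: "clock": time; "joint_pos": joint angles; "qvel": joint speeds; "tau": joint torques, N m; "ee_pos": TCP position; "ee_rot": TCP orientation; "force": force on the tool from outside, world axes, zero at the start; "wrist_torque": the same for the moment, N m; "finger_gap": opening from 0.0 (shut) to 1.0 (fully open).
Only numpy, scipy, OpenCV 4.12 (cv2) and the standard library are available. Lean on these libraries where they do the work, as an engineer would, in place of code of your own. Each camera call takes 0.05 s, during which the arm holds its last target. There are 200 camera calls.

## Task

Take the wide scraper out of the slotted holder and hang it by its hole on the hook of the stand, so that the blade sits down in the saddle between the collar and the upturned lip. Before letting go, pull it straight down gently with about 10 N for about a second to make sure that the hook holds it (never more than 20 N on the hook), then release it and leave it hanging still. Leave the narrow scraper and the other things on the bench where they are.

Things in the scene. Friction and masses are not known exactly. Their poses are not given: they have to be found in the camera images.
- scraper_wide: wide scraper, upright in either slot of the holder: toothed steel blade 130 mm wide (y), 6 mm thick (x), with a wooden grip bar along its top, 130 mm long, 20 mm thick (x), 118 to 155 mm above the origin. A round 30 mm hole through the blade, centre 78 mm above the origin. Origin: middle of the lower edge, z up to the grip. Front and back alike. 0.24 to 0.4 kg
- scraper_wide_hole_top (a point): highest point of the rim of the wide scraper's hole, at mid thickness (93 mm above the scraper's origin, 25 mm below the grip bar's underside); axes as the scraper's. This is the point that rests on the hook
- scraper_narrow: narrow scraper, straight-edged, of the same height, thickness, grip section and hole as the wide one but only 80 mm wide (blade and grip); stands in the other slot; to be left there. Origin: middle of its lower edge
- rack: fixed plywood holder, 150 x 180 mm (x, y), 52 mm high, with two slots along its y, 8 mm wide and 140 mm long, at x = -40 and +40 mm, their floor 12 mm above the bench. Origin: centre of its underside
- hook_stand: fixed rigid stand on a 120 mm square foot. Post 20 mm thick, 186 mm high, on the origin (bench level). A sleeve clamped on it bears a round level arm, 8 mm thick, along -x (toward the robot), axis 158 to 174 mm above the bench. On the arm a 32 mm collar at x = -56 to -62 mm, then the saddle; from x = -80 mm it bends up 45 degrees into a lip, top 7 mm above the saddle, front at x = -91 mm
- hook_saddle (a point): middle of the saddle, on top of the arm, IF the arm were at its mean height; the arm is clamped up to 8 mm higher or lower each time, which this point does not show: find it by feel. Collar face 9 mm behind it (+x), start of the lip's bend 9 mm before it (-x). Axes: x along the arm toward the post, z up. The hung blade stands square to the arm
- steel_weight: bystander: loose plain steel cube, 50 mm
- tape_roll: bystander: loose roll of masking tape, 100 mm diameter, 25 mm high
- sanding_block: bystander: loose brown sanding block, 60 x 110 x 35 mm
Mind the look-alikes: they are no part of the job. Leave any orange or pink look-alike of the scraper_narrow alone.

How it is judged:
By the outcome, as a careful person would: the job done as asked, in the order asked, and still so for the second after the job is handed in, with the robot touching nothing.
It also fails if it takes over 64 s, if anything falls off the work surface, if the arm or the gripper's body presses on something with over 40 N, if the wrist force passes 120 N, or if a joint passes its speed limit or range.

## Working session

There is one attempt and no reset: what is moved stays moved. The work goes in short steps, Python scripts to look and compute and a tool call to move; the robot and the scene stay as the last step left them, time stands still between calls to the robot, and variables do not carry over. Pictures are saved under pics/ and viewed, about 8 in all and at most 12, crops included, and the job is handed in when it is done.

Besides the shell and the picture viewer there is one more tool, called after ">>>" by a JSON object that holds its "op" and its "data", one argument or row to a line. step_arm: Moves the arm, as the interface text tells. Its arguments: {"type":"object","properties":{"increments":{"type":"array","items":{"type":"array"}},"newtons":{"type":"number"}},"required":["increments"]}

```bash
mkdir -p pics; ls; python3 - <<'E'
from station import *
import cv2,numpy as np,pickle
s=get_state();print(s)
for n in("scene","top","wrist"):
    im=capture(n);cv2.imwrite(f"pics/{n}0.png",cv2.cvtColor(im,cv2.COLOR_RGB2BGR))
    c=get_calibration(n);print(n,{k:np.round(v,4).tolist() for k,v in c.items()})
E
python3 -c "
import cv2,numpy as np
a=cv2.imread('pics/scene0.png');b=cv2.imread('pics/top0.png')
print(a.shape)"
```

```text
pics
{'clock': 0.0, 'joint_pos': array([ 1.04621463e+00,  2.59369532e-01,  1.53611943e+00,  1.53405193e-05,
        1.34802368e+00, -2.02779552e-01]), 'qvel': array([-5.41831460e-04,  7.20653525e-05,  9.27695630e-05,  2.99916859e-04,
       -1.32092935e-03, -8.81837376e-04]), 'tau': array([ 8.16237807e-04, -4.46025360e+01, -2.90579331e+01, -7.04377885e-05,
        1.12553986e-02, -3.11449162e-05]), 'ee_pos': array([0.17363966, 0.521305  , 0.23844584]), 'ee_rot': array([-3.48477031e-04,  1.60209311e-01,  9.87082598e-01, -8.94547759e-04]), 'force': array([0.29403275, 0.14445171, 0.48039734]), 'wrist_torque': array([0.01899591, 0.042657  , 0.03489198]), 'finger_gap': 1.0025659115417134}
scene {'K': [[487.1309, 0.0, 260.1651], [0.0, 487.1309, 191.0386], [0.0, 0.0, 1.0]], 'extrinsics': [[0.7192, -0.4713, 0.5105, -0.3903], [-0.6947, -0.4727, 0.5422, -0.9841], [-0.0142, -0.7446, -0.6674, 1.3558], [0.0, 0.0, 0.0, 1.0]]}
top {'K': [[359.8468, 0.0, 258.3523], [0.0, 359.8468, 194.8899], [0.0, 0.0, 1.0]], 'extrinsics': [[0.0106, -0.9896, 0.1433, 0.3682], [-0.9999, -0.0095, 0.0083, -0.0036], [-0.0069, -0.1434, -0.9896, 1.3963], [0.0, 0.0, 0.0, 1.0]]}
wrist {'K': [[297.3186, 0.0, 252.435], [0.0, 297.3186, 190.0533], [0.0, 0.0, 1.0]], 'mount': [[0.0022, -0.9475, -0.3197, 0.0827], [1.0, 0.0024, -0.0004, 0.0008], [0.0012, -0.3197, 0.9475, -0.1352], [0.0, 0.0, 0.0, 1.0]]}
(384, 512, 3)
```

View pics/scene0.png

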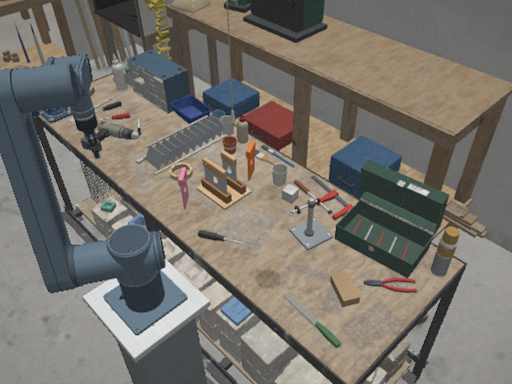

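View pics/top0.png

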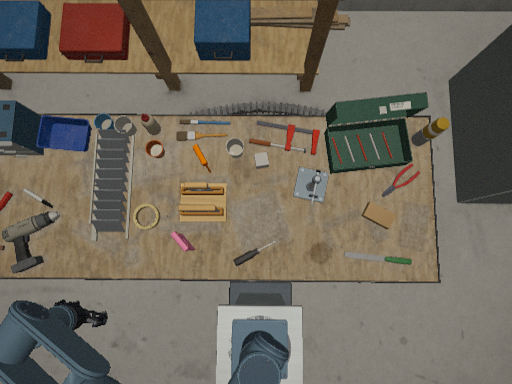

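Scene: the rack is at top px (203,202) with the near slot's scraper apparently the wider one. The hook stand is at top px (311,184). The pink (180,240) and orange (202,157) look-alikes are loose. I'll enlarge both regions next.

```bash
python3 - <<'E'
import cv2,numpy as np
t=cv2.imread('pics/top0.png');s=cv2.imread('pics/scene0.png')
f=lambda im,x,y,w,h,k:cv2.resize(im[y:y+h,x:x+w],None,fx=k,fy=k,interpolation=cv2.INTER_CUBIC)
A=f(t,170,170,66,60,6);B=f(t,285,155,66,60,6);C=f(s,190,140,66,50,6);D=f(s,280,180,66,50,6)[:, :]
cv2.imwrite('pics/c1.png',np.vstack([np.hstack([A[:300],B[:300]]),np.hstack([C,D])]))
E
```

```text
(no output)
```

View pics/c1.png

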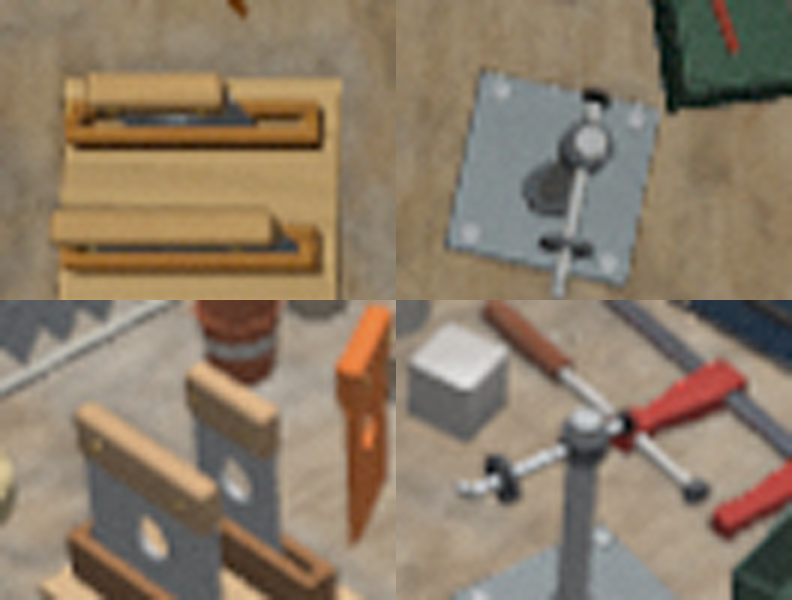

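```bash
cat > h.py <<'E'
from station import *
import cv2,numpy as np
from scipy.spatial.transform import Rotation as R
def ray(n,uv,z):
    c=get_calibration(n);E=c["extrinsics"];d=E[:3,:3]@np.linalg.inv(c["K"])@[*uv,1.]
    return E[:3,3]+d*(z-E[2,3])/d[2]
def pose(s=None):
    s=s or get_state();q=s["ee_rot"]
    return s["ee_pos"],R.from_quat([q[1],q[2],q[3],q[0]])
def togo(p,yaw_y=None):
    """shift (tool axes, cm) to world point p, from the present pose; turn so that tool y lies along world angle"""
    e,r=pose();d=r.inv().apply(np.array(p)-e)*100
    y=r.as_matrix()[:,1]; a=np.arctan2(y[1],y[0])
    t=None if yaw_y is None else -((yaw_y-a+np.pi/2)%np.pi-np.pi/2)
    return np.round(d,2),t
E
python3 - <<'E'
from h import *
A=lambda x,y:(170+x/6,170+y/6);B=lambda x,y:(285+(x-396)/6,155+y/6)
C=lambda x,y:(190+x/6,140+(y-300)/6);D=lambda x,y:(280+(x-396)/6,180+(y-300)/6)
p=lambda l,v:print(l,np.round(v,4))
for q in[(52,207),(275,207),(278,243),(54,243)]:p("wide top",ray("top",A(*q),.167))
for q in[(90,75),(222,75),(222,108)]:p("narrow top",ray("top",A(*q),.167))
for q in[(66,78),(342,78),(60,270),(322,270)]:p("rack52",ray("top",A(*q),.052))
for q in[(78,405),(103,402),(218,495),(212,520)]:p("wide scene",ray("scene",C(*q),.167))
for q in[(483,70),(660,105),(630,282),(447,245)]:p("foot",ray("top",B(*q),.008))
p("post",ray("top",B(592,140),.186))
for q in[(567,243),(558,288),(580,180)]:p("arm",ray("top",B(*q),.166))
for q in[(502,478),(466,488),(550,455)]:p("arm scene",ray("scene",D(*q),.166))
p("post sc",ray("scene",D(585,418),.186))
print(togo([.34,.13,.2],0))
E
```

```text
wide top [0.5101 0.2808 0.167 ]
wide top [0.5113 0.1527 0.167 ]
wide top [0.4906 0.1504 0.167 ]
wide top [0.4894 0.2788 0.167 ]
narrow top [0.5872 0.262  0.167 ]
narrow top [0.5879 0.1855 0.167 ]
narrow top [0.5686 0.1849 0.167 ]
rack52 [0.6056 0.302  0.052 ]
rack52 [0.6073 0.1272 0.052 ]
rack52 [0.4838 0.3007 0.052 ]
rack52 [0.4854 0.1369 0.052 ]
wide scene [0.4969 0.2856 0.167 ]
wide scene [0.5107 0.2764 0.167 ]
wide scene [0.5012 0.1495 0.167 ]
wide scene [0.4823 0.1335 0.167 ]
foot [ 0.6831 -0.1528  0.008 ]
foot [ 0.6607 -0.2685  0.008 ]
foot [ 0.5438 -0.2471  0.008 ]
foot [ 0.5668 -0.1288  0.008 ]
post [ 0.6025 -0.1955  0.186 ]
arm [ 0.546  -0.1835  0.166 ]
arm [ 0.5199 -0.1781  0.166 ]
arm [ 0.5828 -0.1915  0.166 ]
arm scene [ 0.545  -0.1806  0.166 ]
arm scene [ 0.524  -0.1716  0.166 ]
arm scene [ 0.5793 -0.1873  0.166 ]
post sc [ 0.6009 -0.1941  0.186 ]
(array([-28.15, -31.87,   3.9 ]), np.float64(1.2490460207593244))
```

The wide scraper's grip centre is about (0.500, 0.216), with its top at 0.167 as it should be. The post is at (0.602, -0.195) and the arm yaw is about -0.195. The collar comes out at (0.545, -0.183), which fits the given sizes. I'll feel the arm's height first with shut fingertips, between collar and post.

```bash
python3 - <<'E'
from h import *
print(togo([.5667,-.188,.26],1.376), pose()[1].as_matrix().round(3))
E
```

```text
(array([-59.72, -54.88,  -2.07]), np.float64(-0.12695397924067553)) [[-0.949  0.316 -0.001]
 [ 0.316  0.949 -0.001]
 [ 0.    -0.001 -1.   ]]
```

>>> {"op": "step_arm", "data": {
  "increments": [
    [0,[-6,-5.5,-2],0],
    [0,[-12,-11,-3],0],
    [0,[-18,-16.5,-3],0],
    [0,[-24,-22,-3],0],
    [0,[-30,-27.5,-3],0],
    [0,[-36,-33,-3],-0.06],
    [0,[-40,-37,-3],-0.12],
    [0,[-40,-37,-3],-0.127]
  ],
  "newtons": 80
}}

```text
clock: 0.95
ee_pos: [0.3666, 0.1718, 0.2677]
ee_rot: [0.0, 0.096, 0.995, 0.0]
force: [0.5, 1.4, 1.1]
finger_gap: 0.0
```

```bash
python3 - <<'E'
from h import *
s=get_state();print(s['clock'],s['ee_pos'],s['joint_pos'].round(3),s['finger_gap'])
print(togo([.5667,-.188,.26],1.376))
E
```

```text
0.95 [0.36655678 0.17178348 0.26766394] [ 0.161 -0.032  1.798  0.     1.374 -1.217] 0.00015769360452774601
(array([-26.54, -31.48,   0.77]), np.float64(0.002007920554612852))
```

>>> {"op": "step_arm", "data": {
  "increments": [
    [0,[-26.5,-31.5,0.7],0],
    [0,[-26.5,-31.5,0.7],0],
    [0,[-26.5,-31.5,0.7],0],
    [0,[-26.5,-31.5,0.7],0],
    [0,[-26.5,-31.5,0.7],0],
    [0,[-26.5,-31.5,0.7],0],
    [0,[-26.5,-31.5,0.7],0],
    [0,[-26.5,-31.5,0.7],0]
  ]
}}

```text
clock: 1.75
ee_pos: [0.5601, -0.1785, 0.2604]
ee_rot: [-0.0, 0.097, 0.995, 0.0]
force: [0.9, -0.8, 0.1]
finger_gap: -0.002
```

>>> {"op": "step_arm", "data": {
  "increments": [
    [0,[0,0,0],0],
    [0,[0,0,0],0],
    [0,[0,0,0],0]
  ]
}}

```text
clock: 2.05
ee_pos: [0.559, -0.1756, 0.2605]
ee_rot: [-0.001, 0.097, 0.995, 0.0]
force: [0.1, 0.6, -0.4]
finger_gap: 0.002
```

```bash
python3 - <<'E'
from h import *
s=get_state();im=capture("wrist");np.savez("w1.npz",im=im,p=s['ee_pos'],q=s['ee_rot'])
print(s['clock'],s['ee_pos'],s['force'])
print(togo([.5667,-.188,.26],1.376))
cv2.imwrite("pics/w1.png",cv2.resize(im[:,:,::-1],None,fx=1.5,fy=1.5))
E
```

```text
2.05 [ 0.55896848 -0.17555428  0.26045788] [ 0.09320686  0.6198359  -0.39087598]
(array([-1.  , -1.11,  0.08]), np.float64(0.0010168083503314662))
```

View pics/w1.png

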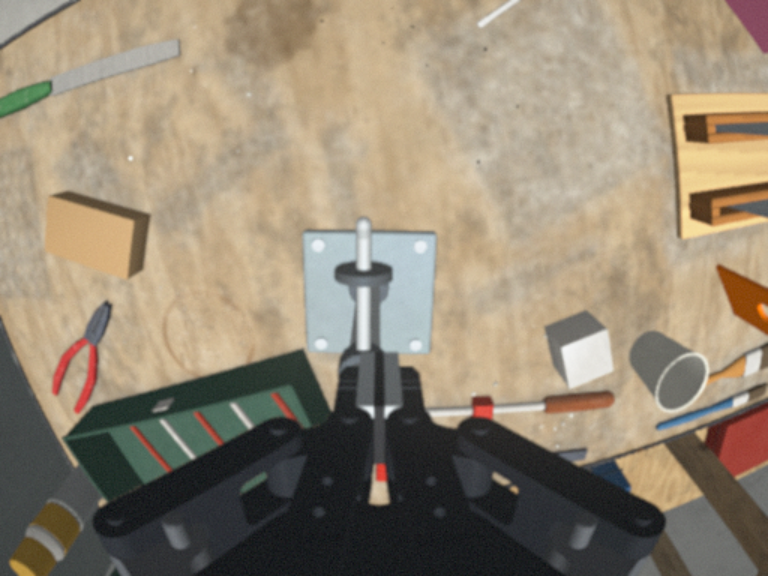

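The wrist view looks along the arm: tip at (363,220), collar at (363,274), arm at (363,340) in the 1.5x picture. The fingers sit over the post end.

```bash
cat >> h.py <<'E'
def wray(p,q,uv,z):
    c=get_calibration("wrist");K=c["K"];M=c["mount"]
    d=np.array([(uv[0]-K[0,2])/K[0,0],(uv[1]-K[1,2])/K[1,1]]);t=np.linalg.norm(d)
    v=np.array([*(d/t*np.sin(t)),np.cos(t)]);r=R.from_quat([q[1],q[2],q[3],q[0]])
    o=p+r.apply(M[:3,3]);w=r.apply(M[:3,:3]@v);return o+w*(z-o[2])/w[2]
E
python3 - <<'E'
from h import *
f=np.load("w1.npz")
for n,u,z in[("tip",(363,219),.17),("arm front of collar",(363,258),.166),("collar left",(335,272),.166),("collar right",(392,272),.166),("arm",(363.5,300),.166),("arm2",(363.5,345),.166)]+[("foot",c,.008) for c in[(303,231),(436,231),(429,353),(307,353)]]:
    print(n,wray(f['p'],f['q'],np.array(u)/1.5,z).round(4))
E
```

```text
tip [ 0.516  -0.1745  0.17  ]
arm front of collar [ 0.5374 -0.179   0.166 ]
collar left [ 0.5421 -0.1955  0.166 ]
collar right [ 0.548  -0.1653  0.166 ]
arm [ 0.5608 -0.1836  0.166 ]
arm2 [ 0.5878 -0.1892  0.166 ]
foot [ 0.543  -0.2406  0.008 ]
foot [ 0.5659 -0.1241  0.008 ]
foot [ 0.6842 -0.149   0.008 ]
foot [ 0.6617 -0.2666  0.008 ]
```

```bash
python3 - <<'E'
from h import *
print(togo([.5675,-.1855,.190],1.371))
E
```

```text
(array([-1.04, -0.85,  7.08]), np.float64(0.00601680835033136))
```

>>> {"op": "step_arm", "data": {
  "increments": [
    [0,[-1,-0.85,2],0.006],
    [0,[-1,-0.85,5],0.006],
    [0,[-1,-0.85,6.5],0.006],
    [0,[-1,-0.85,7.0],0.006],
    [0,[-1,-0.85,7.0],0.006]
  ]
}}

```text
clock: 2.6
ee_pos: [0.5674, -0.1855, 0.1909]
ee_rot: [-0.0, 0.1, 0.995, 0.0]
force: [-0.4, -0.2, -0.2]
finger_gap: 0.002
```

>>> {"op": "step_arm", "data": {
  "increments": [
    [0,[0,0,0.1],0],
    [0,[0,0,0.2],0],
    [0,[0,0,0.2],0]
  ]
}}

```text
clock: 2.9
ee_pos: [0.5681, -0.1868, 0.1897]
ee_rot: [0.001, 0.1, 0.995, -0.0]
force: [0.1, 0.3, 0.1]
finger_gap: 0.007
```

>>> {"op": "step_arm", "data": {
  "increments": [
    [0,[0,0,0.1],0],
    [0,[0,0,0.2],0],
    [0,[0,0,0.2],0]
  ]
}}

```text
clock: 3.2
ee_pos: [0.5676, -0.1868, 0.1866]
ee_rot: [-0.0, 0.1, 0.995, 0.0]
force: [-0.0, 0.8, 0.3]
finger_gap: 0.001
```

>>> {"op": "step_arm", "data": {
  "increments": [
    [0,[0,0,0.1],0],
    [0,[0,0,0.2],0],
    [0,[0,0,0.2],0]
  ]
}}

```text
clock: 3.5
ee_pos: [0.5676, -0.1867, 0.1845]
ee_rot: [-0.0, 0.1, 0.995, 0.0]
force: [0.6, -0.1, -0.1]
finger_gap: 0.0
```

>>> {"op": "step_arm", "data": {
  "increments": [
    [0,[0,0,0.1],0],
    [0,[0,0,0.2],0],
    [0,[0,0,0.2],0]
  ]
}}

```text
clock: 3.8
ee_pos: [0.5676, -0.1867, 0.1826]
ee_rot: [-0.0, 0.1, 0.995, 0.0]
force: [-0.6, 0.8, -0.1]
finger_gap: 0.002
```

>>> {"op": "step_arm", "data": {
  "increments": [
    [0,[0,0,0.1],0],
    [0,[0,0,0.2],0],
    [0,[0,0,0.2],0]
  ]
}}

```text
clock: 4.1
ee_pos: [0.5676, -0.1867, 0.1806]
ee_rot: [-0.0, 0.1, 0.995, 0.0]
force: [-0.6, -0.4, 0.1]
finger_gap: -0.0
```

>>> {"op": "step_arm", "data": {
  "increments": [
    [0,[0,0,0.1],0],
    [0,[0,0,0.2],0],
    [0,[0,0,0.2],0]
  ]
}}

```text
clock: 4.4
ee_pos: [0.5676, -0.1867, 0.1786]
ee_rot: [-0.0, 0.1, 0.995, 0.0]
force: [0.9, 1.0, 0.9]
finger_gap: -0.002
```

>>> {"op": "step_arm", "data": {
  "increments": [
    [0,[0,0,0.1],0],
    [0,[0,0,0.2],0],
    [0,[0,0,0.2],0]
  ]
}}

```text
clock: 4.7
ee_pos: [0.5679, -0.1868, 0.1778]
ee_rot: [0.0, 0.1, 0.995, -0.0]
force: [-2.2, 1.4, 5.4]
finger_gap: 0.002
```

Contact: about 5 N at TCP z 0.178, so the arm's top is at about 0.170, close to its mean height. Going to the scraper.

>>> {"op": "step_arm", "data": {
  "increments": [
    [0,[0,0,-2],0],
    [0,[0,0,-6],0],
    [0,[0,0,-8],0],
    [2,[0,0,-8],0.1]
  ]
}}

```text
clock: 5.1
ee_pos: [0.5694, -0.1876, 0.261]
ee_rot: [0.003, 0.15, 0.989, -0.001]
force: [-0.0, 0.2, -0.5]
finger_gap: 0.156
```

```bash
python3 - <<'E'
from h import *
print(get_state()['ee_pos'],togo([.500,.216,.26],0))
E
```

```text
[ 0.56941434 -0.18763546  0.26097695] (array([18.63, 36.47, -0.09]), np.float64(1.2687707041442668))
```

>>> {"op": "step_arm", "data": {
  "increments": [
    [4.5,[2,4,0],0.14],
    [4.5,[4.3,8.5,0],0.28],
    [4.5,[6.6,13,0],0.42],
    [4.5,[8.9,17.5,0],0.56],
    [4.5,[11.2,22,0],0.7],
    [4.5,[13.5,26.5,0],0.84],
    [4.5,[15.8,31,0],0.98],
    [4.5,[17.6,34.5,0],1.1]
  ]
}}

```text
clock: 5.9
ee_pos: [0.5034, 0.1856, 0.257]
ee_rot: [0.0, 0.643, 0.766, 0.0]
force: [1.3, -0.1, -0.4]
finger_gap: 0.526
```

>>> {"op": "step_arm", "data": {
  "increments": [
    [4.5,[0.1,1,0],0.1],
    [4.5,[0.1,1.5,0],0.16],
    [4.5,[0.1,1.5,0],0.16],
    [4.5,[0.1,1.5,0],0.16]
  ]
}}

```text
clock: 6.3
ee_pos: [0.5184, 0.1875, 0.2566]
ee_rot: [-0.0, 0.7, 0.714, -0.0]
force: [-0.4, -0.0, 0.4]
finger_gap: 0.525
```

```bash
python3 - <<'E'
from h import *
s=get_state();im=capture("wrist");np.savez("w2.npz",im=im,p=s['ee_pos'],q=s['ee_rot'])
print(s['clock'],s['ee_pos'],s['finger_gap'],s['joint_pos'].round(2))
print(togo([.5,.216,.2],0))
cv2.imwrite("pics/w2.png",cv2.resize(im[:,:,::-1],None,fx=1.5,fy=1.5))
E
```

```text
6.3 [0.51837652 0.1874828  0.25658557] 0.5251123355960157 [ 0.14  0.25  1.5  -0.    1.39  0.12]
(array([ 2.91, -1.77,  5.67]), np.float64(0.020398010827771262))
```

View pics/w2.png

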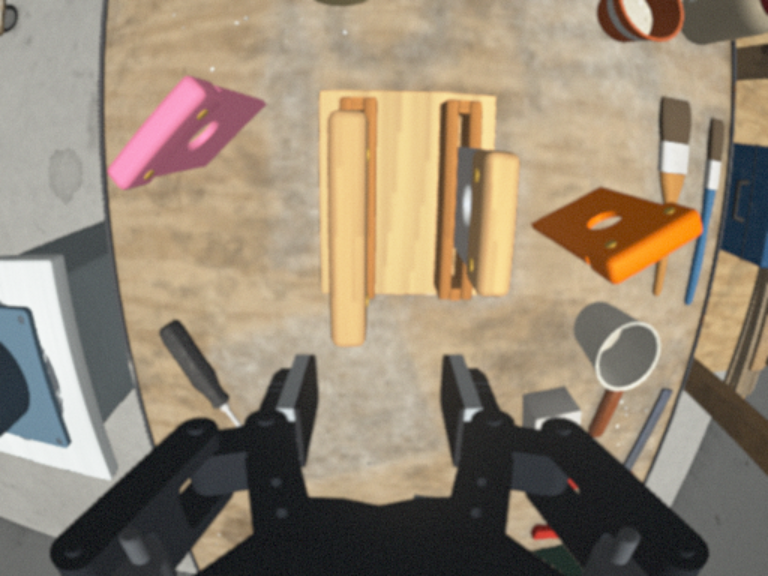

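The wide scraper's grip bar spans (330..367, 110..347) in the 1.5x wrist view. It is vertical in the picture, and both fingers are clear of it.

```bash
python3 - <<'E'
from h import *
f=np.load("w2.npz")
P=[wray(f['p'],f['q'],np.array(u)/1.5,.167) for u in[(329,113),(366,113),(331,345),(366,345)]]
print(np.round(P,4),np.mean(P,0)); c=np.mean(P,0)
print(togo([c[0],c[1],.139],0))
E
```

```text
[[0.4915 0.2838 0.167 ]
 [0.5098 0.2839 0.167 ]
 [0.4921 0.1583 0.167 ]
 [0.5118 0.1589 0.167 ]] [0.50129616 0.2211981  0.167     ]
(array([ 3.42, -1.63, 11.77]), np.float64(0.020398010827771262))
```

>>> {"op": "step_arm", "data": {
  "increments": [
    [4.5,[1.5,-1,0],0.02],
    [4.5,[3.1,-1.7,0],0.02],
    [4.5,[3.1,-1.7,2],0.02],
    [4.5,[3.1,-1.7,5],0.02],
    [4.5,[3.1,-1.7,6],0.02],
    [4.5,[3.1,-1.7,6],0.02]
  ]
}}

```text
clock: 6.95
ee_pos: [0.4998, 0.2176, 0.1953]
ee_rot: [-0.001, 0.707, 0.707, -0.002]
force: [-0.2, 0.6, 1.0]
finger_gap: 0.528
```

```bash
python3 - <<'E'
from h import *
s=get_state();print(s['ee_pos'],s['force'],togo([.501,.218,.139],0))
E
```

```text
[0.49981168 0.21756378 0.19531993] [-0.20868511  0.63109282  1.0427907 ] (array([0.05, 0.14, 5.63]), np.float64(-0.0008802093934419108))
```

>>> {"op": "step_arm", "data": {
  "increments": [
    [4.5,[0,0.1,2],0],
    [4.5,[0,0.1,4],0],
    [4.5,[0,0.1,5.2],0],
    [4.5,[0,0.1,5.6],0],
    [4.5,[0,0.1,5.6],0]
  ]
}}

```text
clock: 7.45
ee_pos: [0.5022, 0.2182, 0.1411]
ee_rot: [0.0, 0.707, 0.707, 0.0]
force: [0.0, 0.1, 0.2]
finger_gap: 0.523
```

>>> {"op": "step_arm", "data": {
  "increments": [
    [1.0,[0,0,0],0],
    [1.0,[0,0,0],0],
    [1.0,[0,0,0],0],
    [1.0,[0,0,0],0],
    [1.0,[0,0,0],0],
    [1.0,[0,0,0],0]
  ],
  "newtons": 70
}}

```text
clock: 8.05
ee_pos: [0.5023, 0.2184, 0.142]
ee_rot: [0.0, 0.707, 0.707, 0.001]
force: [-1.0, -1.2, 6.9]
finger_gap: 0.22
```

>>> {"op": "step_arm", "data": {
  "increments": [
    [1.0,[0,0,-0.5],0],
    [1.0,[0,0,-1.5],0],
    [1.0,[0,0,-3.5],0],
    [1.0,[0,0,-5.5],0],
    [1.0,[0,0,-8],0],
    [1.0,[0,0,-10.5],0],
    [1.0,[0,0,-12],0],
    [1.0,[0,0,-12],0]
  ]
}}

```text
clock: 8.85
ee_pos: [0.5033, 0.2186, 0.2637]
ee_rot: [0.001, 0.707, 0.707, 0.002]
force: [1.0, 0.3, -3.4]
finger_gap: 0.225
```

```bash
python3 - <<'E'
from h import *
s=get_state();print(s['clock'],s['ee_pos'],s['force'],s['finger_gap'],togo([.489,-.1705,.2615],-.2))
E
```

```text
8.85 [0.50327339 0.21855385 0.26374056] [ 0.95994823  0.2686829  -3.43165572] 0.2254637176721291 (array([-38.91,  -1.4 ,   0.17]), np.float64(0.19928793886971197))
```

>>> {"op": "step_arm", "data": {
  "increments": [
    [1.0,[-2,-0.1,0],0],
    [1.0,[-6,-0.2,0],0.03],
    [1.0,[-10.5,-0.4,0],0.06],
    [1.0,[-15,-0.6,0],0.09],
    [1.0,[-19.5,-0.8,0],0.12],
    [1.0,[-24,-1,0],0.15],
    [1.0,[-28,-1.2,0],0.18],
    [1.0,[-31,-1.4,0],0.2]
  ]
}}

```text
clock: 9.65
ee_pos: [0.4868, -0.094, 0.2597]
ee_rot: [-0.001, 0.775, 0.632, -0.001]
force: [0.3, 0.0, -2.3]
finger_gap: 0.224
```

>>> {"op": "step_arm", "data": {
  "increments": [
    [1.0,[-2,0,0],0],
    [1.0,[-3,0,0],0],
    [1.0,[-3,0,0],0],
    [1.0,[-3,0,0],0]
  ]
}}

```text
clock: 10.05
ee_pos: [0.4816, -0.1203, 0.2603]
ee_rot: [-0.001, 0.774, 0.633, 0.0]
force: [0.3, 0.3, -2.4]
finger_gap: 0.222
```

```bash
python3 - <<'E'
from h import *
s=get_state();print(s['clock'],s['ee_pos'],s['force'],s['finger_gap'],togo([.489,-.1705,.2215],-.2))
E
```

```text
10.05 [ 0.48160326 -0.12025756  0.26032506] [ 0.28695304  0.31290394 -2.41069126] 0.22247861608953368 (array([-4.78,  1.73,  3.88]), np.float64(-0.0006980210042673018))
```

>>> {"op": "step_arm", "data": {
  "increments": [
    [1.0,[-1,0.5,1],0],
    [1.0,[-3,1.2,2.5],0],
    [1.0,[-4.5,1.6,3.6],0],
    [1.0,[-4.8,1.7,3.9],0],
    [1.0,[-4.8,1.7,3.9],0],
    [1.0,[-4.8,1.7,3.9],0]
  ]
}}

```text
clock: 10.65
ee_pos: [0.489, -0.1711, 0.222]
ee_rot: [-0.0, 0.774, 0.633, 0.0]
force: [-0.0, -0.4, -2.2]
finger_gap: 0.226
```

```bash
python3 - <<'E'
from h import *
s=get_state();im=capture("wrist");np.savez("w3.npz",im=im,p=s['ee_pos'],q=s['ee_rot'])
sc=capture("scene")
print(s['clock'],s['ee_pos'],s['force'],s['finger_gap'],togo([.533,-.1795,.2215],-.2))
a=cv2.resize(im[60:324,100:400,::-1],None,fx=2,fy=2)[:600]
b=cv2.resize(sc[165:261,270:345,::-1],(412,528),interpolation=cv2.INTER_CUBIC)[:,:200+212]
cv2.imwrite("pics/w3.png",cv2.resize(np.hstack([a,b]),None,fx=.79,fy=.79))
E
```

```text
10.65 [ 0.48895403 -0.1711253   0.22195245] [-0.01941606 -0.43990262 -2.19494682] 0.22647219993508508 (array([0.05, 4.47, 0.09]), np.float64(-0.00019953658074434166))
```

View pics/w3.png

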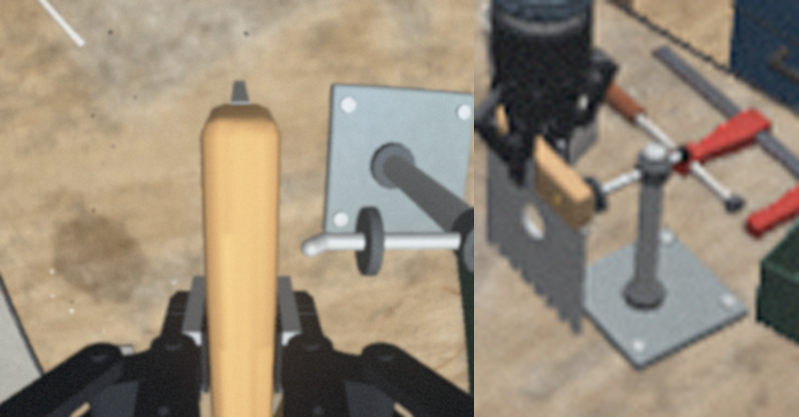

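Wrist view: the bar stands square to the arm, with the lip tip at (305,245) just ahead of the bar and the collar at (370,241). I'll check the bar's end and the arm's line in the tool frame for lateral alignment.

```bash
python3 - <<'E'
from h import *
f=np.load("w3.npz");q=f['q'];r=R.from_quat([q[1],q[2],q[3],q[0]])
for n,u,z in[("bar end rim",(240,121),.247),("bar end tip",(240,104),.24),("blade corner",(240,84),.105),("lip",(308,245),.174),("collar",(370,241),.166),("arm",(425,241),.166)]:
    w=wray(f['p'],q,np.array(u)/1.58+[100,60],z);print(n,w.round(4),(r.inv().apply(w-f['p'])*1000).round(1))
E
```

```text
bar end rim [ 0.5017 -0.1055  0.247 ] [ 66.8  -0.6 -25. ]
bar end tip [ 0.5024 -0.1023  0.24  ] [ 70.1  -0.6 -18. ]
blade corner [ 0.5013 -0.1063  0.105 ] [ 66.   -0.8 117. ]
lip [ 0.5176 -0.1735  0.174 ] [ 3.3 28.5 48. ]
collar [ 0.5464 -0.1813  0.166 ] [ 1.5 58.4 56. ]
arm [ 0.5732 -0.1871  0.166 ] [ 1.1 85.7 56. ]
```

The scraper's centre sits at tool x of about +2 mm and the arm at about +1.5 to 3 mm, so they line up. The saddle lies about 46 mm ahead. Threading slowly.

>>> {"op": "step_arm", "data": {
  "increments": [
    [1.0,[0,0.5,0.05],0],
    [1.0,[0,1.0,0.05],0],
    [1.0,[0,1.5,0.05],0],
    [1.0,[0,1.9,0.05],0],
    [1.0,[0,2.3,0.05],0],
    [1.0,[0,2.6,0.05],0],
    [1.0,[0,2.8,0.05],0],
    [1.0,[0,2.8,0.05],0]
  ]
}}

```text
clock: 11.55
ee_pos: [0.5165, -0.1772, 0.2212]
ee_rot: [-0.0, 0.774, 0.633, -0.0]
force: [0.5, -0.0, -3.7]
finger_gap: 0.222
```

>>> {"op": "step_arm", "data": {
  "increments": [
    [1.0,[0,0.4,0],0],
    [1.0,[0,0.8,0],0],
    [1.0,[0,1.2,0],0],
    [1.0,[0,1.6,0],0],
    [1.0,[0,1.8,0],0],
    [1.0,[0,1.8,0],0]
  ]
}}

```text
clock: 12.15
ee_pos: [0.5342, -0.1808, 0.2212]
ee_rot: [-0.0, 0.774, 0.633, -0.0]
force: [-0.4, -0.3, -3.0]
finger_gap: 0.224
```

```bash
python3 - <<'E'
from h import *
s=get_state();im=capture("wrist");np.savez("w4.npz",im=im,p=s['ee_pos'],q=s['ee_rot'])
sc=capture("scene")
print(s['clock'],s['ee_pos'],s['force'],s['finger_gap'],togo([.5335,-.1795,.2215],-.2))
a=cv2.resize(im[60:324,100:400,::-1],None,fx=2,fy=2)[:600]
b=cv2.resize(sc[165:261,270:345,::-1],(412,528),interpolation=cv2.INTER_CUBIC)
cv2.imwrite("pics/w4.png",cv2.resize(np.hstack([a,b]),None,fx=.79,fy=.79))
E
```

```text
12.15 [ 0.53422104 -0.18081152  0.22117528] [-0.43350253 -0.33491101 -3.02891513] 0.2242271554932684 (array([ 0.11, -0.06, -0.03]), np.float64(-0.0006781691568056303))
```

View pics/w4.png

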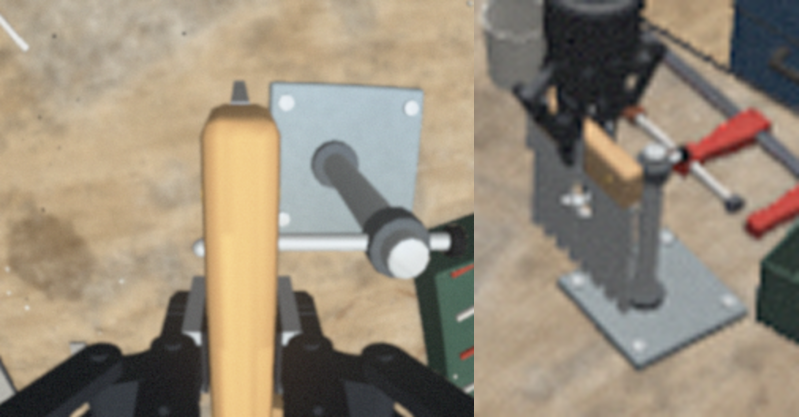

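The hook passes through the hole: the lip shows left of the bar at (200,248) and inside the hole in the scene view at (575,203). Force is weight only. Lowering.

>>> {"op": "step_arm", "data": {
  "increments": [
    [1.0,[0,0,0.3],0],
    [1.0,[0,0,0.6],0],
    [1.0,[0,0,0.9],0],
    [1.0,[0,0,1.1],0],
    [1.0,[0,0,1.1],0],
    [1.0,[0,0,1.1],0]
  ]
}}

```text
clock: 12.85
ee_pos: [0.5339, -0.1807, 0.2102]
ee_rot: [-0.0, 0.774, 0.633, -0.0]
force: [-0.0, -1.0, -2.6]
finger_gap: 0.221
```

>>> {"op": "step_arm", "data": {
  "increments": [
    [1.0,[0,0,0.1],0],
    [1.0,[0,0,0.1],0],
    [1.0,[0,0,0.1],0]
  ]
}}

```text
clock: 13.15
ee_pos: [0.534, -0.1807, 0.2093]
ee_rot: [0.0, 0.774, 0.633, 0.0]
force: [0.2, 0.6, -3.4]
finger_gap: 0.223
```

>>> {"op": "step_arm", "data": {
  "increments": [
    [1.0,[0,0,0.1],0],
    [1.0,[0,0,0.1],0],
    [1.0,[0,0,0.1],0]
  ]
}}

```text
clock: 13.45
ee_pos: [0.5339, -0.1807, 0.2082]
ee_rot: [-0.0, 0.774, 0.633, -0.0]
force: [-0.3, 0.3, -3.0]
finger_gap: 0.22
```

>>> {"op": "step_arm", "data": {
  "increments": [
    [1.0,[0,0,0.1],0],
    [1.0,[0,0,0.1],0],
    [1.0,[0,0,0.1],0]
  ]
}}

```text
clock: 13.75
ee_pos: [0.5339, -0.1807, 0.2072]
ee_rot: [-0.0, 0.774, 0.633, -0.0]
force: [-0.2, -1.0, -3.5]
finger_gap: 0.225
```

>>> {"op": "step_arm", "data": {
  "increments": [
    [1.0,[0,0,0.1],0],
    [1.0,[0,0,0.1],0],
    [1.0,[0,0,0.1],0]
  ]
}}

```text
clock: 14.05
ee_pos: [0.534, -0.1808, 0.2067]
ee_rot: [0.0, 0.774, 0.633, 0.0]
force: [-1.6, 1.2, -0.4]
finger_gap: 0.223
```

>>> {"op": "step_arm", "data": {
  "increments": [
    [1.0,[0,0,0.1],0],
    [1.0,[0,0,0.1],0],
    [1.0,[0,0,0.1],0]
  ]
}}

```text
clock: 14.35
ee_pos: [0.5341, -0.1808, 0.2064]
ee_rot: [0.001, 0.774, 0.633, 0.0]
force: [-2.4, 0.6, 5.0]
finger_gap: 0.223
```

Seated at TCP z 0.207 as predicted, and the hook now carries about 8 N. Pulling a little more, to about 9 to 10 N, and holding it for over a second.

>>> {"op": "step_arm", "data": {
  "increments": [
    [1.0,[0,0,0.04],0],
    [1.0,[0,0,0.08],0],
    [1.0,[0,0,0.08],0],
    [1.0,[0,0,0.08],0],
    [1.0,[0,0,0.08],0]
  ]
}}

```text
clock: 14.85
ee_pos: [0.5341, -0.1809, 0.2062]
ee_rot: [0.001, 0.774, 0.633, 0.0]
force: [-3.6, 0.9, 9.1]
finger_gap: 0.222
```

>>> {"op": "step_arm", "data": {
  "increments": [
    [1.0,[0,0,0],0],
    [1.0,[0,0,0],0],
    [1.0,[0,0,0],0],
    [1.0,[0,0,0],0],
    [1.0,[0,0,0],0],
    [1.0,[0,0,0],0],
    [1.0,[0,0,0],0],
    [1.0,[0,0,0],0]
  ]
}}

```text
clock: 15.65
ee_pos: [0.5341, -0.1809, 0.2062]
ee_rot: [0.001, 0.774, 0.633, 0.0]
force: [-3.6, 1.1, 8.8]
finger_gap: 0.227
```

>>> {"op": "step_arm", "data": {
  "increments": [
    [1.0,[0,0,-0.05],0],
    [1.0,[0,0,-0.1],0],
    [1.0,[0,0,-0.15],0],
    [1.0,[0,0,-0.19],0],
    [1.0,[0,0,-0.19],0],
    [1.0,[0,0,-0.19],0]
  ],
  "newtons": 30
}}

```text
clock: 16.25
ee_pos: [0.5341, -0.1808, 0.2065]
ee_rot: [0.0, 0.774, 0.633, 0.0]
force: [-0.6, 0.1, 4.1]
finger_gap: 0.224
```

>>> {"op": "step_arm", "data": {
  "increments": [
    [1.0,[0,0,-0.05],0],
    [1.0,[0,0,-0.1],0],
    [1.0,[0,0,-0.1],0],
    [1.0,[0,0,-0.1],0]
  ]
}}

```text
clock: 16.65
ee_pos: [0.5338, -0.1807, 0.2068]
ee_rot: [-0.0, 0.774, 0.633, -0.0]
force: [0.2, -1.0, -2.1]
finger_gap: 0.223
```

>>> {"op": "step_arm", "data": {
  "increments": [
    [2.2,[0,0,0],0],
    [2.4,[0,0,0],0],
    [2.7,[0,0,0],0],
    [3.1,[0,0,0],0],
    [3.5,[0,0,0],0],
    [4.0,[0,0,0],0],
    [4.0,[0,0,0],0],
    [4.0,[0,0,0],0]
  ]
}}

```text
clock: 17.45
ee_pos: [0.5339, -0.1807, 0.2074]
ee_rot: [-0.0, 0.774, 0.633, 0.0]
force: [-0.1, -0.5, -0.0]
finger_gap: 0.466
```

```bash
python3 - <<'E'
from h import *
s=get_state();im=capture("wrist")
sc=capture("scene")
print(s['clock'],s['ee_pos'],s['force'],s['finger_gap'])
a=cv2.resize(im[60:324,100:400,::-1],None,fx=2,fy=2)[:600]
b=cv2.resize(sc[165:261,270:345,::-1],(412,528),interpolation=cv2.INTER_CUBIC)
cv2.imwrite("pics/w5.png",cv2.resize(np.hstack([a,b]),None,fx=.79,fy=.79))
E
```

```text
17.45 [ 0.53392998 -0.18071201  0.20737865] [-0.12285237 -0.53720478 -0.0020744 ] 0.466209274642738
```

View pics/w5.png

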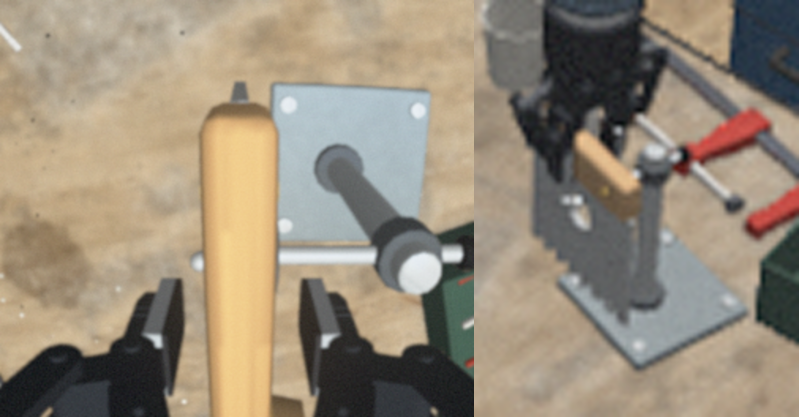

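It hangs free with the lip in the top of the hole and both fingers clear, and the force reads zero. Withdrawing straight up.

>>> {"op": "step_arm", "data": {
  "increments": [
    [4.0,[0,0,-0.5],0],
    [4.0,[0,0,-1.5],0],
    [4.0,[0,0,-3],0],
    [4.0,[0,0,-5],0],
    [4.0,[0,0,-8],0],
    [4.0,[0,0,-11],0],
    [4.0,[0,0,-12],0],
    [4.0,[0,0,-12],0]
  ]
}}

```text
clock: 18.35
ee_pos: [0.5346, -0.1811, 0.3295]
ee_rot: [0.002, 0.774, 0.633, 0.001]
force: [0.0, 0.3, 0.4]
finger_gap: 0.469
```

>>> {"op": "step_arm", "data": {
  "increments": [
    [4.0,[2,-4,0],0],
    [4.0,[4,-8,0],0],
    [4.0,[6,-12,0],0],
    [4.0,[7,-14,0],0],
    [4.0,[7,-14,0],0],
    [4.0,[7,-14,0],0],
    [4.0,[7,-14,0],0],
    [4.0,[7,-14,0],0]
  ]
}}

```text
clock: 19.15
ee_pos: [0.4114, -0.0849, 0.3267]
ee_rot: [-0.0, 0.775, 0.632, -0.0]
force: [-0.9, -0.2, -0.1]
finger_gap: 0.467
```

```bash
python3 - <<'E'
from h import *
s=get_state();im=capture("wrist");sc=capture("scene")
print(s['clock'],s['ee_pos'],s['force'],s['qvel'].round(3))
a=cv2.resize(im[40:304,100:400,::-1],None,fx=1.5,fy=1.5)
b=cv2.resize(sc[145:261,180:345,::-1],(563,396),interpolation=cv2.INTER_CUBIC)
cv2.imwrite("pics/w6.png",cv2.resize(np.hstack([a[:396],b]),None,fx=.78,fy=.78))
E
```

```text
19.15 [ 0.41135327 -0.08490473  0.32673066] [-0.94443548 -0.21836865 -0.11603155] [-0.     0.    -0.     0.002  0.002  0.   ]
```

View pics/w6.png

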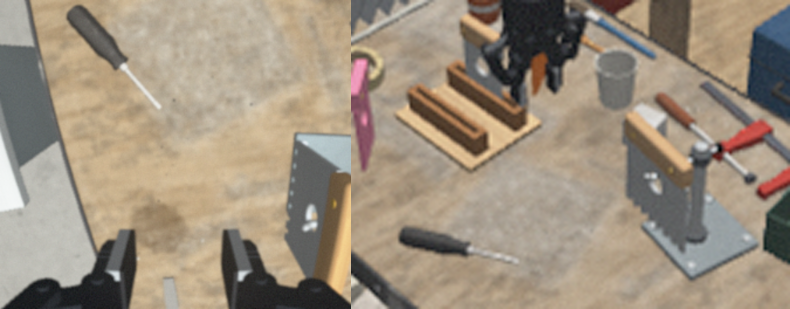

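The scraper hangs upright on the hook, with the lip visible in its hole at (655,182). The narrow scraper is still in the rack. I'll wait two seconds, check that it is still, and hand in.

>>> {"op": "step_arm", "data": {
  "increments": [
    [4.0,[0,0,0],0],
    [4.0,[0,0,0],0],
    [4.0,[0,0,0],0],
    [4.0,[0,0,0],0],
    [4.0,[0,0,0],0],
    [4.0,[0,0,0],0],
    [4.0,[0,0,0],0],
    [4.0,[0,0,0],0]
  ]
}}

```text
clock: 20.05
ee_pos: [0.4107, -0.0842, 0.3274]
ee_rot: [0.0, 0.774, 0.633, 0.0]
force: [-0.7, 0.4, -0.0]
finger_gap: 0.473
```

>>> {"op": "step_arm", "data": {
  "increments": [
    [4.0,[0,0,0],0],
    [4.0,[0,0,0],0],
    [4.0,[0,0,0],0],
    [4.0,[0,0,0],0],
    [4.0,[0,0,0],0],
    [4.0,[0,0,0],0],
    [4.0,[0,0,0],0],
    [4.0,[0,0,0],0]
  ]
}}

```text
clock: 20.85
ee_pos: [0.4107, -0.0842, 0.3274]
ee_rot: [0.0, 0.774, 0.633, -0.0]
force: [-0.6, 0.1, -0.7]
finger_gap: 0.467
```

```bash
python3 - <<'E'
from h import *
F=[capture("scene").astype(float)[165:261,270:345] for _ in range(6)]
d=[np.abs(F[i+1]-F[i]).mean().round(2) for i in range(5)]+[np.abs(F[5]-F[0]).mean().round(2)]
print(d,[np.abs(F[5]-F[0]).max()])
t=capture("top").astype(float);o=cv2.imread("pics/top0.png")[:,:,::-1].astype(float)
m=(np.abs(t-o).max(2)>45).astype(np.uint8);n,_,st,c=cv2.connectedComponentsWithStats(m)
print([(st[i].tolist()) for i in range(1,n) if st[i,4]>12], get_state()['clock'])
E
```

```text
[np.float64(2.08), np.float64(2.08), np.float64(2.08), np.float64(2.08), np.float64(2.08), np.float64(2.07)] [np.float64(16.0)]
[[273, 191, 66, 114, 2689], [183, 208, 37, 4, 52], [196, 208, 15, 2, 19], [264, 209, 13, 26, 43], [240, 218, 38, 66, 266], [292, 282, 10, 22, 107], [134, 292, 166, 92, 5546], [0, 299, 120, 85, 6218], [276, 344, 13, 15, 87], [271, 351, 7, 5, 13], [279, 360, 14, 24, 135]] 21.2
```

Nothing is moving: frame differences are constant noise. The overhead changes are only the arm, the emptied slot and the hung scraper. Handing in.

```bash
python3 -c "
from station import *
print(close_job())"
```

```text
the job is handed in; nothing more can be done
None
```

The wide scraper is hanging by its hole in the saddle of the hook. The job was handed in at about 21 s of the 64 s allowed.

- **Arm height:** I felt it first with shut fingertips and found the top at about 0.170 m. The blade later seated where that predicted, at TCP z about 0.207 m.
- **Pull test:** The wrist read about 9 N of downward pull for just over a second. With the scraper's weight, the hook carried about 12 N. It held, and the highest load I read on the hook was also about 12 N.
- **Release and last checks:** After release the wrist force read zero and the fingers were clear before I backed away. In the last pictures the blade hangs square with the lip through its hole. Six pictures taken in a row showed no movement.
- **Other things:** The overhead picture shows changes only at the arm, the emptied slot and the hung scraper; the narrow scraper and the other things are where they were.

**What disagreed:** The stand's foot measured about 11 mm off-centre from its post, so I placed the saddle from the collar and lip instead. Force readings carry about 1 N of noise.

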